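# Set the sprung tweezers to the 12 mm gauge marks

### The job

Lift the sprung tweezers by their ribbed grip plates up off the pin of the rest stand and carry them, level, to the gauge block, so that the two tips stand about 10 mm above its top without touching it, centred over its two black marks, with the arms running along the marks. There squeeze the tweezers until the gap between the tips is 12 mm, the spacing of the marks (the arms are then parallel), and keep that gap steady for three seconds; the program finishes while still holding the tweezers there at that gap. Leave the other parts on the bench alone.

Things in the scene. Friction and masses are not known exactly. Their poses are not given: they have to be found in the camera images.
- tweezers_grip (a point): Grip centre of plain steel sprung tweezers (182 mm long, about 0.07 kg, balanced near here), lying level on the stand: midway between the two dark ribbed grip plates (30 mm long, 16 mm high), half-way up, 65 mm above the bench. x: level, along the tweezers to the tips; y: across, to the left arm (squeeze along y); z up. Width over the plates 43 mm when sprung open, 24 mm at 12 mm tip gap.
- tweezers_eye (a point): Centre of the tweezers' round eye (24 mm wide, 9 mm high, 12 mm hole), 115 mm behind the grip centre (-x); it sits over the stand's pin. Same axes as tweezers_grip.
- tip_middle (a point): Point midway between the two tips of the tweezers, 53 mm ahead of tweezers_grip along its x axis and at the same height; same axes. The tips are 6 mm high (their underside 3 mm below this point) and end 3 mm farther on. Gap between the tips 42 mm when sprung open. The arms are 10 mm high.
- jaw_left (a joint): Closing angle of the left arm of the tweezers, rad; the right arm closes equally. 0 = sprung open, grows as they are squeezed, stop at 0.13. Tip gap in mm = 42 - 300 x angle: 0.10 is the wanted 12 mm, arms parallel. Width over the plates in mm = 43 - 190 x angle. The spring pushes back with about 7 N per finger at first, 13 N at 12 mm gap. Still reported while held.
- stand: Fixed grey rest stand, base 204 x 70 x 8 mm. Origin on the bench right below the resting tweezers' grip centre; x along the tweezers to the tips. Post 115 mm behind (-x) carries the eye at 60 mm height; its 6 mm pin goes up through the eye to 80 mm, so the tweezers must rise over 20 mm to be free. A 62 mm wide crossbar 35 mm ahead (+x), top at 60 mm, carries the arms.
- gauge_marks (a point): Centre of the top of the fixed gauge block, half-way between its two black lines, 60 mm above the bench. Top plate 30 mm (x) by 64 mm (y), base 75 x 90 x 10 mm. x axis: along the lines (28 mm long, 12 mm apart), away from the robot; the tweezers shall run along it with the tip middle above this point; z up.
- vee_block: Bystander, leave alone: 30 x 36 x 24 mm steel block with a V groove. Origin at its underside's centre.
- barrel: Bystander, leave alone: 95 mm turned steel barrel, 16 mm thick, lying down. Origin at its underside's centre.
- valve_spring: Bystander, leave alone: dark coil spring, 34 mm wide, 75 mm tall, standing. Origin at its underside's centre.
- bearing_ring: Bystander, leave alone: brass flanged ring, 33 mm wide, 9 mm high. Origin at its underside's centre.
There are look-alikes about, which are no part of the job. Of the things shaped like the part that bears tweezers_grip, the bare steel one is meant.

How it is judged:
By the outcome, as a careful person would: the job done as asked, in the order asked, and still so for the second after the job is handed in, while the arm keeps its last pose, push and grip.
It also fails if it takes over 45 s, if anything falls off the work surface, if the arm or the gripper's body presses on something with over 40 N, if the wrist force passes 120 N, or if a joint passes its speed limit or range.

### The arm

A 6-joint arm with a two-finger parallel gripper is mounted at the origin on a cart in front of the work surface, level with it; the furniture and walls round the work are solid. World frame = base frame: x ahead of the robot, y to its left, z up, the work surface at z = 0. Lengths are in m, angles in rad, forces in N, time in s.
With the tool pointing down it reaches from about 0.375 to 0.9 m from the base axis. Payload 3.1 kg.
Tool frame: the origin (TCP) lies at the very end of the fingers, on their centre line; the grasp point (between the pads) lies 19 mm behind it (manip.hold_point_z is the distance from the TCP to the grasp point, in m); y points along the fingers, z is the direction in which the jaws open and shut, and the axes are right-handed (so a half turn about y gives the same grasp; the last joint's range is limited). The gripper opens to 85 mm and grips with 20 to 120 N. Pads are 22 mm wide; open, the fingers measure 114 mm over their backs; the gripper's body (76 mm by 85 mm) begins 54 mm behind the grasp point. The pads swing forward as they close: fully open they stand 13 mm farther back than shut.
Start: joints at [1.107, 0.527, 1.433, -0, 1.181, -0.178], TCP at [0.176, 0.6, 0.231] pointing down, gripper open.
Joint ranges: [-3.08, 3.08], [-0.75, 2.2], [0.22, 2.44], [-1.43, 4.57], [0, 2.65], [-2.85, 2.85]. Speed limits (rad/s): [2.79, 2.79, 3.14, 3.14, 3.14, 3.14].

### API

Orientations are given as a unit quaternion [x, y, z, w].
In Python, from station import manip, eyes, workorder gives the robot as it stands. The module is installed in compiled form; this text tells all that it offers.
- The arm moves only by the shell command python3 -m jog 'ROWS' [OPENING] [FORCE]. ROWS is JSON, a list of rows, each a list of 2 entries, a list of its own where there are three numbers: the shift along the tool's x, y, z in cm, then the turn about the tool's y in rad. A call has 1 to 20 rows; each row is the pose to reach, as a shift and turn from the pose commanded when the call began, along the tool's axes at that moment; what a row does not reach only later rows make up. A row lasts 1/12 s, in which the tool goes at most 41.7 mm and 7.16 degrees, less where a joint would pass 70% of its speed; a pose out of reach is approached as far as the arm can. A call with a gripper value outside its range is refused whole. OPENING is the finger opening in cm, from 0 to 8.54, set as the call begins (- or left out, the last holds). The fingers move at their own pace and stop on an object; FORCE is the grip in N (left out, the last holds). Time passes only in rows, so rows that repeat a pose let the fingers close. It gives the time, the measured TCP pose, the force and the opening at its end, in the units of the state.
- manip.sense(): the state, without advancing time (a new reading comes with each control period).
- eyes.snapshot(name): name is "scene" or "top"; returns a dict with "frame" (420x560x3 uint8, red, green, blue), "vfov" (degrees; the focal length in pixels is half the picture's height over the tangent of half this angle, whatever the lens; pixels are square), "cx", "cy" (the principal point, pixels), "k1" (the pictures are not rectified: a ray, as slopes to the right and down, at radius r is drawn at 1 + k1 r^2 times it, then the intrinsics apply), "rvec" (rotation vector, rad) and "tvec" (3), from world to camera coordinates, as OpenCV has them. Camera axes: x right, y down, z forward; pixel columns grow to the right and rows downward; lengths in m; the calibration is good to about 2 mm. A picture is of the moment at which its call begins. There is no depth.
- workorder.sign_off(): hands the job in, once; it reports no verdict.
The state is a dict: "t": time; "q": joint angles; "qd": joint speeds; "tau": joint torques, N m; "tcp_pos": TCP position; "tool_rot": TCP orientation; "force": force on the tool from outside, world axes, zero at the start; "ft_torque": the same for the moment, N m; "finger_gap": opening from 0.0 (shut) to 1.0 (fully open).
Only numpy, scipy, OpenCV 4.12 (cv2) and the standard library are available. Lean on these libraries where they do the work, as an engineer would, in place of code of your own. Each camera call takes 0.05 s, during which the arm holds its last target. There are 200 camera calls.

## Working session

There is one attempt and no reset: what is moved stays moved. The work goes in short steps, Python scripts to look and compute and a shell command to move; the robot and the scene stay as the last step left them, time stands still between calls to the robot, and variables do not carry over. Pictures are saved under pics/ and viewed, about 8 in all and at most 12, crops included, and the job is handed in when it is done.

```bash
mkdir -p pics
python3 - <<'E'
from station import manip, eyes
import cv2
for n in("scene","top"):
    s=eyes.snapshot(n); cv2.imwrite(f"pics/{n}0.png",s["frame"][:,:,::-1])
    print(n,{k:v for k,v in s.items() if k!="frame"})
print(manip.sense(), manip.hold_point_z)
E
```

```text
scene {'vfov': 56.98353359375995, 'cx': 277.2193606817744, 'cy': 211.51434354232967, 'k1': -0.02744104338882552, 'rvec': array([ 1.96631183, -0.69394937,  0.43589369]), 'tvec': array([-0.33597356,  0.30120157,  0.45396243])}
top {'vfov': 51.684813558808585, 'cx': 277.8199677232052, 'cy': 207.42897708952634, 'k1': -0.03091524255249562, 'rvec': array([ 2.18160598, -2.12075437,  0.23806076]), 'tvec': array([0.15187663, 0.56064561, 0.84490371])}
{'t': 0.1, 'q': array([ 1.10751180e+00,  5.28395140e-01,  1.43375471e+00, -8.26268946e-07,
        1.18139800e+00, -1.78519313e-01]), 'qd': array([ 0.00020856, -0.00276324, -0.00272319,  0.00120783,  0.00219673,
       -0.00037273]), 'tau': array([ 3.05408748e-04, -4.43306422e+01, -1.78588378e+01, -1.97035706e-04,
        3.82992293e-03, -6.20148541e-06]), 'tcp_pos': array([0.17527891, 0.59925968, 0.23042418]), 'tool_rot': array([ 0.70060711, -0.1005575 ,  0.10012193, -0.69929498]), 'force': array([ 0.33810244, -0.15540692,  0.69715094]), 'ft_torque': array([ 0.00010021, -0.01300164, -0.03581748]), 'finger_gap': 0.9994157637344403} 0.0187
```

View pics/scene0.png

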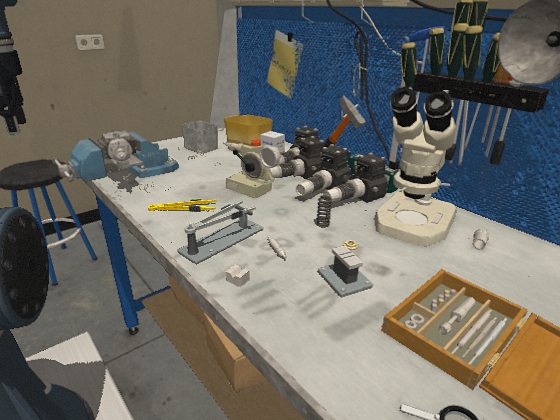

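View pics/top0.png

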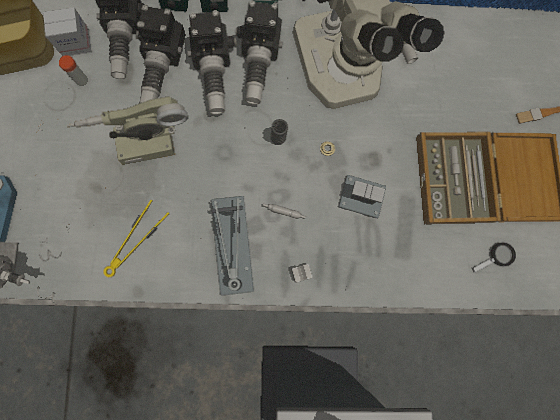

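Top view: the steel tweezers lie on the grey stand, with the eye at about (234,285) and the tips at about (222–245,205). The look-alike is the yellow, painted pair lying on the bench, eye at (110,271). The gauge block is at (362,193). I choose the steel pair and check it in a crop.

```bash
cat > h.py <<'E'
import numpy as np, cv2
from scipy.spatial.transform import Rotation as R
from station import manip, eyes
def cam(s):
    H=s["frame"].shape[0]; f=H/2/np.tan(np.radians(s["vfov"])/2)
    K=np.array([[f,0,s["cx"]],[0,f,s["cy"]],[0,0,1]]); D=np.array([s["k1"],0,0,0,0.])
    return K,D,cv2.Rodrigues(s["rvec"])[0],s["tvec"]
def onz(s,uv,z):
    K,D,Rm,t=cam(s); p=cv2.undistortPoints(np.array([[uv]],float),K,D).ravel()
    d=Rm.T@np.r_[p,1]; c=-Rm.T@t; return c+d*(z-c[2])/d[2]
def proj(s,P):
    K,D,_,t=cam(s); return cv2.projectPoints(np.atleast_2d(np.array(P,float)),s["rvec"],t,K,D)[0].reshape(-1,2)
E
python3 - <<'E'
from h import *
a=cv2.imread("pics/top0.png"); b=cv2.imread("pics/scene0.png")
c1=cv2.resize(a[190:300,195:265],None,fx=5.4,fy=5.4,interpolation=cv2.INTER_CUBIC)
c2=cv2.resize(a[165:225,330:395],None,fx=6,fy=6,interpolation=cv2.INTER_CUBIC)
im=np.zeros((600,800,3),np.uint8); im[:c1.shape[0],:c1.shape[1]]=c1; im[:c2.shape[0],400:400+c2.shape[1]]=c2
cv2.imwrite("pics/c1.png",im)
# 'scene' crop
cv2.imwrite("pics/c2.png",np.hstack([cv2.resize(b[190:265,170:270],(440,330),interpolation=cv2.INTER_CUBIC),cv2.resize(b[230:305,310:390],(352,330),interpolation=cv2.INTER_CUBIC)]))
s=eyes.snapshot("top")
for uv,z in [((232,285),.065),((232,205),.065),((364,192),.06)]: print(onz(s,uv,z))
print(R.from_quat(manip.sense()["tool_rot"]).as_matrix())
E
```

```text
[0.39719523 0.25372128 0.065     ]
[0.55452221 0.26027436 0.065     ]
[ 0.59138497 -0.00790393  0.06      ]
[[ 9.59723702e-01 -7.22074790e-04  2.80944648e-01]
 [-2.80945443e-01 -1.49484258e-03  9.59722576e-01]
 [-2.73023456e-04 -9.99998622e-01 -1.63749948e-03]]
```

View pics/c1.png

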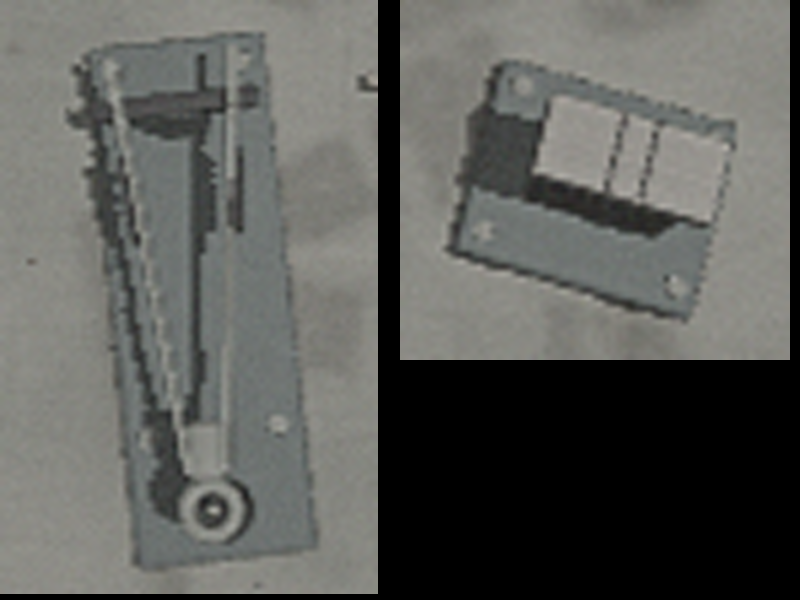

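View pics/c2.png

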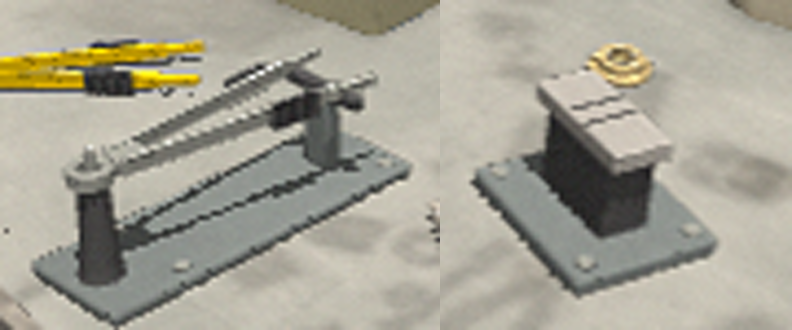

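The crops show bare-steel arms with dark plates, the eye over the pin, and the gauge marks as two dark lines. So the choice is right. Next, measure.

```bash
cat > m.py <<'E'
from h import *
s=eyes.snapshot("top"); s2=eyes.snapshot("scene")
A=lambda x,y:((x+.5)/5.4-.5+195,(y+.5)/5.4-.5+190)
B=lambda x,y:((x-400+.5)/6-.5+330,(y+.5)/6-.5+165)
eye=onz(s,A(215,509),.0695); tl=onz(s,A(107,52),.068); tr=onz(s,A(232,45),.068)
print("eye",eye,"tips",tl,tr, "gap",np.linalg.norm(tl-tr)); tm=(tl+tr)/2; d=tm-eye
print("len",np.linalg.norm(d[:2]),"(171) yaw",np.degrees(np.arctan2(d[1],d[0])))
cs=[onz(s,A(*p),.008)[:2] for p in[(88,50),(265,33),(317,545),(137,568)]]
print("base sides",[np.linalg.norm(cs[i]-cs[(i+1)%4]) for i in range(4)])
d2=cs[0]+cs[1]-cs[2]-cs[3]; print("base yaw",np.degrees(np.arctan2(d2[1],d2[0])),"base mid",sum(cs)/4)
cg=[onz(s,B(*p),.06)[:2] for p in[(551,92),(737,136),(716,224),(532,176)]]
print("plate sides",[np.linalg.norm(cg[i]-cg[(i+1)%4]) for i in range(4)],"mid",sum(cg)/4)
d4=cg[0]-cg[1];print("plate yaw from y edges",np.degrees(np.arctan2(-d4[0],d4[1])))
L=[onz(s,B(*p),.06)[:2] for p in[(626,115),(608,193),(658,128),(641,203)]]
print("lines mid",sum(L)/4,"yaw",[np.degrees(np.arctan2(*(v[::-1]))) for v in (L[0]-L[1],L[2]-L[3])], "sep",np.linalg.norm(L[0]+L[1]-L[2]-L[3])/2)
# base of gauge
cb=[onz(s,B(*p),.01)[:2] for p in[(503,60),(737,122),(690,318),(450,252)]]
print("gbase sides",[np.linalg.norm(cb[i]-cb[(i+1)%4]) for i in range(4)],"mid",sum(cb)/4)
d5=cb[0]-cb[1]+cb[3]-cb[2];print("gbase yaw",np.degrees(np.arctan2(-d5[0],d5[1])))
# scene cross-check
print("scene eye",onz(s2,(170+90/4.4-.5+.1,190+174/4.4-.4),.0695),"gauge mid",onz(s2,(310+605/4.4-440/4.4-.4,230+118/4.4-.4),.06))
# tool tcp check in view
E
python3 m.py
```

```text
eye [0.39951596 0.2489396  0.0695    ] tips [0.56452257 0.29548891 0.068     ] [0.56869397 0.24964178 0.068     ] gap 0.04603650941261901
len 0.16875430575384118 (171) yaw 8.047895604038192
base sides [np.float64(0.0700251583759859), np.float64(0.2008519188628023), np.float64(0.06892980104761148), np.float64(0.20210701871195286)]
base yaw 7.958939007142329 base mid [0.48136906 0.2605646 ]
plate sides [np.float64(0.06595073992858896), np.float64(0.03206644680607357), np.float64(0.06513083120289637), np.float64(0.030460186638828674)] mid [ 0.59439156 -0.01752101]
plate yaw from y edges -11.522947834957357
lines mid [ 0.59341137 -0.01721556] yaw [np.float64(-13.414677853934055), np.float64(-13.336251871992893)] sep 0.011806792545855817
gbase sides [np.float64(0.08835349344228861), np.float64(0.07512943975061856), np.float64(0.08950022495362124), np.float64(0.07420303099211321)] mid [ 0.59384186 -0.01620214]
gbase yaw -13.412943898503725
scene eye [0.39557346 0.24248054 0.0695    ] gauge mid [ 0.59028851 -0.02113304  0.06      ]
```

Everything agrees with the given sizes: grip ≈ (0.5137, 0.265), yaw 8°; marks ≈ (0.594, −0.017), yaw −13.4°. The scene camera reads about 4–6 mm lower in y. I'll check that offset against the gripper from above the grip.

```bash
python3 -m jog '[[[10,0,-5.4],-0.1],[[20,0,-10.8],-0.2],[[30,0,-16.2],-0.3],[[38,0,-20.5],-0.38],[[41.8,0,-22.6],-0.424],[[41.8,0,-22.6],-0.424],[[41.8,0,-22.6],-0.424],[[41.8,0,-22.6],-0.424],[[41.8,0,-22.6],-0.424],[[41.8,0,-22.6],-0.424],[[41.8,0,-22.6],-0.424],[[41.8,0,-22.6],-0.424],[[41.8,2,-22.6],-0.424],[[41.8,5,-22.6],-0.424],[[41.8,8,-22.6],-0.424],[[41.8,8,-22.6],-0.424],[[41.8,8,-22.6],-0.424],[[41.8,8,-22.6],-0.424]]' 6.5 40
python3 - <<'E'
from h import *
t,sc=eyes.snapshot("top"),eyes.snapshot("scene"); S=manip.sense()
Rm=R.from_quat(S["tool_rot"]).as_matrix();p=S["tcp_pos"]; print(p,np.degrees(np.arctan2(Rm[1,0],Rm[0,0])),S["finger_gap"])
o=[]
for n,s in(("top",t),("scene",sc)):
    q=proj(s,[p,p+Rm@[0,-.0,.0325],p-Rm@[0,0,.0325]]); print(n,q.round(1).tolist())
    u,v=q[0].astype(int); u0,v0=max(u-30,0),v-30
    c=cv2.resize(s["frame"][v0:v0+75,u0:u0+60,::-1],None,fx=6,fy=6,interpolation=cv2.INTER_CUBIC); print(n,u0,v0); o.append(c)
cv2.imwrite("pics/g1.png",np.hstack(o))
E
```

```text
t: 1.75
tcp_pos: [0.5141, 0.2659, 0.1524]
tool_rot: [-0.705, -0.05, 0.049, 0.706]
force: [0.8, 0.2, 0.6]
finger_gap: 0.76
[0.51460404 0.26612425 0.15334526] 8.00254806917178 0.762987897209437
top [[225.0, 218.1], [206.7, 220.1], [243.2, 216.2]]
top 195 188
scene [[229.9, 175.3], [220.4, 171.4], [239.8, 179.3]]
scene 199 145
```

View pics/g1.png

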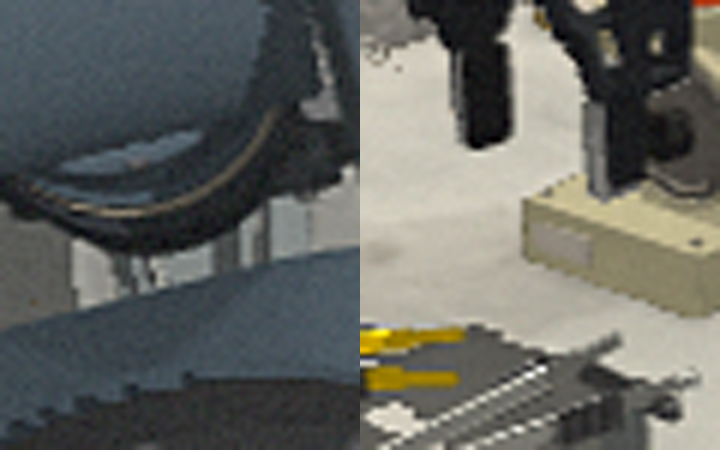

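The scene view puts the fingertips at about (231,173), within 1–2 px of the prediction, so both cameras are usable. The top view is blocked by the arm here. I'll split the difference between the two and descend.

```bash
python3 -m jog '[[[-0.2,2,-0.2],0],[[-0.2,4,-0.2],0],[[-0.2,6,-0.2],0],[[-0.2,7,-0.2],0],[[-0.2,8,-0.2],0],[[-0.2,9,-0.2],0],[[-0.2,10,-0.2],0],[[-0.2,10.5,-0.2],0],[[-0.2,10.5,-0.2],0],[[-0.2,10.5,-0.2],0],[[-0.2,10.5,-0.2],0]]'
python3 - <<'E'
from h import *
sc=eyes.snapshot("scene"); S=manip.sense(); print(S["tcp_pos"],S["force"])
cv2.imwrite("pics/g2.png",cv2.resize(sc["frame"][180:265,170:270,::-1],None,fx=8,fy=7,interpolation=cv2.INTER_CUBIC)[:600])
E
```

```text
t: 2.77
tcp_pos: [0.5119, 0.2634, 0.0467]
tool_rot: [-0.705, -0.05, 0.049, 0.705]
force: [0.4, -0.0, -0.0]
finger_gap: 0.765
[0.51201259 0.26334803 0.04685874] [0.02579484 0.32619223 0.35711209]
```

View pics/g2.png

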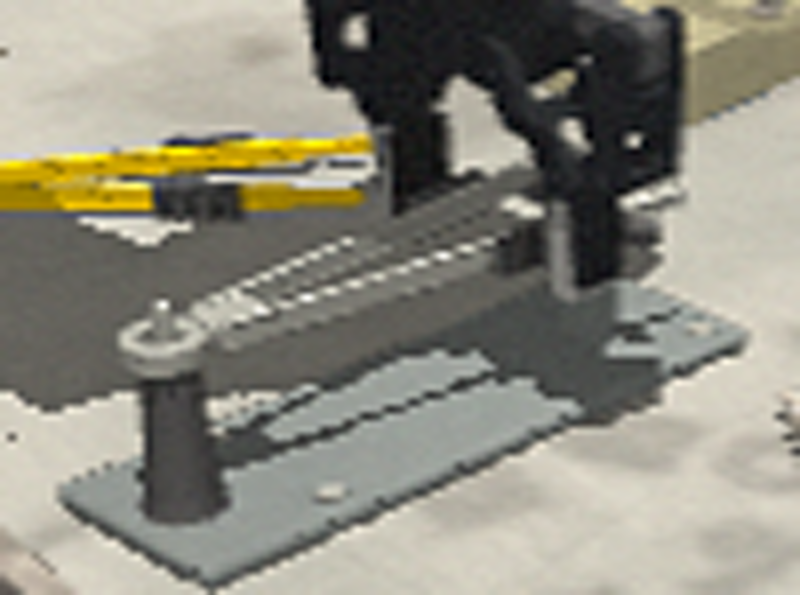

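Run:
```python
from h import *
sc=eyes.snapshot("scene"); S=manip.sense(); p=S["tcp_pos"];Rm=R.from_quat(S["tool_rot"]).as_matrix()
f=lambda P:((proj(sc,P)-[170,180])*[8,7]).round(0).tolist()
print("right finger tip: inner rear/front, outer rear/front",f([p+Rm@[x,-.006,-y] for y in(.0325,.045) for x in(-.011,.011)]))
for nm,g,yaw in(("top est",[.5137,.265],8),("used",[.512,.2633],8)):
    c,s=np.cos(np.radians(yaw)),np.sin(np.radians(yaw)); T=lambda x,y,z:[g[0]+c*x-s*y,g[1]+s*x+c*y,.065+z]
    print(nm,"right plate corners",f([T(x,-.0215,z) for z in(.008,-.008) for x in(-.015,.015)]),"eye top",f([T(-.115,0,.0045)]),"tips L,R",f([T(.056,.023,.003),T(.056,-.023,.003)]),"pin top",f([T(-.115,0,.015)]))
```

```text
right finger tip: inner rear/front, outer rear/front [[539.0, 298.0], [596.0, 274.0], [569.0, 311.0], [626.0, 287.0]]
top est right plate corners [[501.0, 232.0], [580.0, 201.0], [504.0, 276.0], [582.0, 244.0]] eye top [[163.0, 331.0]] tips L,R [[580.0, 134.0], [686.0, 176.0]] pin top [[159.0, 301.0]]
used right plate corners [[500.0, 236.0], [579.0, 205.0], [502.0, 279.0], [580.0, 248.0]] eye top [[160.0, 335.0]] tips L,R [[579.0, 137.0], [685.0, 179.0]] pin top [[157.0, 305.0]]
```

Eye, pin, plate and tips all match the projections within about 1 px. I'll grip with a light squeeze.

```bash
Z='[[0,0,0],0]'; python3 -m jog '[[[0,0,0],0],[[0,0,0],0],[[0,0,0],0],[[0,0,0],0],[[0,0,0],0],[[0,0,0],0],[[0,0,0],0],[[0,0,0],0]]' 4.0 40
python3 -m jog '[[[0,0,0],0],[[0,0,0],0],[[0,0,0],0],[[0,0,0],0],[[0,0,0],0],[[0,0,0],0]]' 3.6 40
```

```text
t: 3.53
tcp_pos: [0.5122, 0.2635, 0.0474]
tool_rot: [-0.705, -0.05, 0.049, 0.706]
force: [-1.0, 0.1, 6.1]
finger_gap: 0.467
t: 4.03
tcp_pos: [0.5125, 0.2636, 0.0478]
tool_rot: [-0.705, -0.05, 0.049, 0.706]
force: [-1.0, -0.2, 8.4]
finger_gap: 0.426
```

```bash
python3 -m jog '[[[0,-0.2,0],0],[[0,-0.5,0],0],[[0,-0.9,0],0],[[0,-1.3,0],0],[[0,-1.8,0],0],[[0,-2.3,0],0],[[0,-2.8,0],0],[[0,-3.3,0],0],[[0,-3.8,0],0],[[0,-4.3,0],0],[[0,-4.7,0],0],[[0,-4.9,0],0],[[0,-5,0],0],[[0,-5,0],0],[[0,-5,0],0],[[0,-5,0],0]]'
python3 - <<'E'
from h import *
sc=eyes.snapshot("scene"); S=manip.sense(); print(S["tcp_pos"],S["force"],S["ft_torque"],S["finger_gap"])
cv2.imwrite("pics/g3.png",cv2.resize(sc["frame"][170:255,165:265,::-1],None,fx=8,fy=7,interpolation=cv2.INTER_CUBIC)[:600])
E
```

```text
t: 5.37
tcp_pos: [0.5113, 0.2631, 0.096]
tool_rot: [0.705, 0.049, -0.049, -0.705]
force: [0.4, -0.6, -0.4]
finger_gap: 0.426
[0.51132142 0.26314694 0.09600752] [ 0.53031615 -0.0167082  -0.92758771] [ 0.00742368 -0.00601644  0.0286236 ] 0.42453526672743885
```

View pics/g3.png

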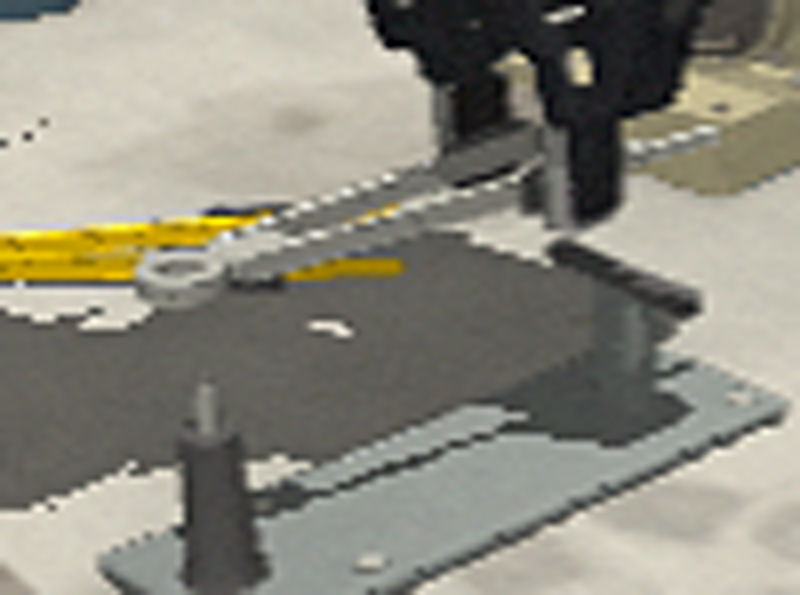

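Lifted clear: the eye at crop (180,268) is well above the pin top (205,380). Now a check of level and the delta to the gauge.

```bash
cat > lev.py <<'E'
from h import *
def onplane(s,uv,p0,n):
    K,D,Rm,t=cam(s); q=cv2.undistortPoints(np.array([[uv]],float),K,D).ravel(); d=Rm.T@np.r_[q,1]; c=-Rm.T@t
    return c+d*((p0-c)@n)/(d@n)
def st():
    S=manip.sense(); Rm=R.from_quat(S["tool_rot"]).as_matrix(); return S["tcp_pos"],Rm
E
python3 - <<'E'
from lev import *
s=eyes.snapshot("scene"); p,Rm=st()
e=onplane(s,(187.4,207.8),p,Rm[:,2]); print("eye rel tool (x,y,z mm)",(Rm.T@(e-p)*1e3).round(1),"z",e[2])
g=np.array([.5938,-.017]);g=g-np.array([.001,.002]);y=np.radians(-13.4); tgt=g-.053*np.array([np.cos(y),np.sin(y)])
d=np.r_[tgt,p[2]]-p; print("tgt",tgt,"shift cm",(Rm.T@d*100).round(2),"turn",-(y-np.arctan2(Rm[1,0],Rm[0,0])))
c=[-cam(eyes.snapshot(n))[2].T@cam(eyes.snapshot(n))[3] for n in("top","scene")];print(c)
E
```

```text
eye rel tool (x,y,z mm) [-115.5  -21.4   -0. ] z 0.1175334115384607
tgt [ 0.54124288 -0.00671736] shift cm [ -0.78   0.   -27.14] turn 0.3730646687143233
[array([0.40165635, 0.20692861, 0.92038308]), array([ 0.08967976, -0.41080539,  0.48257536])]
```

Eye measured 115.5 mm behind the grip and 21.4 mm above the TCP (21.7 expected), so it is level. Carry.

```bash
python3 -m jog '[[[0,0,-0.3],0.004],[[0,0,-0.9],0.012],[[-0.1,0,-1.8],0.025],[[-0.1,0,-3],0.04],[[-0.1,0,-4.5],0.06],[[-0.2,0,-6],0.08],[[-0.2,0,-7.5],0.1],[[-0.3,0,-9],0.12],[[-0.3,0,-10.5],0.14],[[-0.3,0,-12],0.16],[[-0.4,0,-13.5],0.18],[[-0.4,0,-15],0.2],[[-0.5,0,-16.5],0.22],[[-0.5,0,-18],0.24],[[-0.6,0,-19.5],0.26],[[-0.6,0,-21],0.28],[[-0.6,0,-22.4],0.3],[[-0.7,0,-23.7],0.32],[[-0.7,0,-24.8],0.335],[[-0.7,0,-25.7],0.35]]'
python3 -m jog '[[[0,0,-0.6],0.01],[[-0.1,0,-1.0],0.017],[[-0.1,0,-1.3],0.021],[[-0.1,0,-1.45],0.023],[[-0.1,0,-1.45],0.023],[[-0.1,0,-1.45],0.023],[[-0.1,0,-1.45],0.023],[[-0.1,0,-1.45],0.023]]'
python3 - <<'E'
from lev import *
t,sc=eyes.snapshot("top"),eyes.snapshot("scene"); p,Rm=st(); print(p,np.degrees(np.arctan2(Rm[1,0],Rm[0,0])))
a=cv2.resize(t["frame"][160:235,320:395,::-1],(400,400),interpolation=cv2.INTER_CUBIC)
b=cv2.resize(sc["frame"][215:290,310:385,::-1],(400,400),interpolation=cv2.INTER_CUBIC)
cv2.imwrite("pics/g4.png",np.hstack([a,b]))
E
```

```text
t: 7.33
tcp_pos: [0.5402, 0.0061, 0.0964]
tool_rot: [0.703, -0.075, 0.075, -0.703]
force: [0.5, -0.3, -0.0]
finger_gap: 0.427
t: 8.0
tcp_pos: [0.5363, -0.0058, 0.0963]
tool_rot: [-0.702, 0.082, -0.082, 0.702]
force: [0.2, -0.9, -1.0]
finger_gap: 0.421
[ 0.53626974 -0.00594108  0.09632101] -13.364643794718946
```

View pics/g4.png

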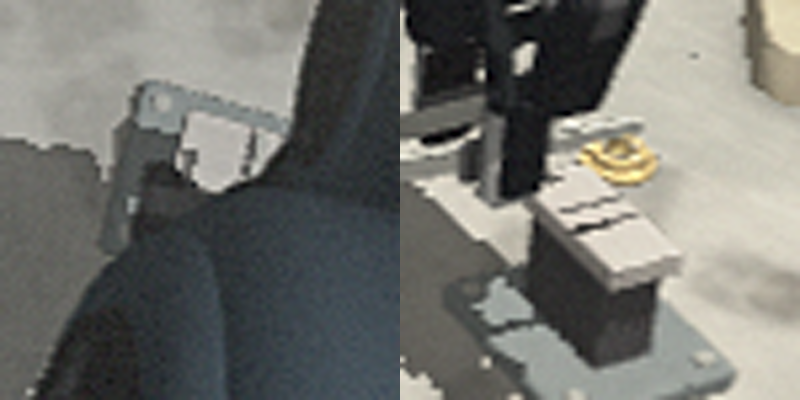

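The scene view shows the right tip beyond the finger and both marks, at about crop (585,207) and (605,222). The top view is mostly blocked by the arm. I'm 5 mm short in x. I'll measure the marks in the scene image by mask before descending.

Run:
```python
from lev import *
s=eyes.snapshot("scene"); g=cv2.cvtColor(s["frame"],cv2.COLOR_RGB2GRAY)
# blackhat for thin dark lines inside the plate region
bh=cv2.morphologyEx(g,cv2.MORPH_BLACKHAT,np.ones((5,5),np.uint8))
m=np.zeros_like(g); P=proj(s,[[.5928+a*np.cos(-.234)-b*np.sin(-.234),-.019+a*np.sin(-.234)+b*np.cos(-.234),.06] for a,b in((-.02,-.012),(.02,-.012),(.02,.012),(-.02,.012))])
cv2.fillPoly(m,[P.round().astype(int)],255); k=((bh>25)&(m>0)).astype(np.uint8)
n,l,st_,_=cv2.connectedComponentsWithStats(k,connectivity=8)
for i in range(1,n):
    if st_[i,4]<4: continue
    v,u=np.nonzero(l==i); w=bh[v,u].astype(float)
    W=np.array([onz(s,(a,b),.06)[:2] for a,b in zip(u,v)]); c=np.average(W,0,w); A=np.linalg.svd(W-c)[2][0]
    print(st_[i,4],"px",np.average(u,weights=w).round(1),np.average(v,weights=w).round(1),"world",c.round(4),"yaw",np.degrees(np.arctan(A[1]/A[0])).round(1), "len",np.ptp((W-c)@A).round(4))
print(proj(s,[[.5938,-.017,.06],[.5928,-.019,.06]]).round(1).tolist())
```

```text
18 px 345.9 252.7 world [ 0.5984 -0.011 ] yaw -11.4 len 0.0297
7 px 336.5 255.0 world [ 0.5777 -0.005 ] yaw 35.8 len 0.0074
20 px 347.0 256.7 world [ 0.5896 -0.0216] yaw -14.3 len 0.0271
[[346.7, 254.8], [347.1, 255.5]]
```

```bash
python3 -m jog '[[[0.1,0.2,0],0],[[0.2,0.5,0],0],[[0.3,0.9,0],0],[[0.4,1.3,0],0],[[0.5,1.8,0],0],[[0.5,2.3,0],0],[[0.5,2.7,0],0],[[0.5,2.9,0],0],[[0.5,3,0],0],[[0.5,3,0],0],[[0.5,3,0],0],[[0.5,3,0],0]]'
```

```text
t: 9.15
tcp_pos: [0.5413, -0.0074, 0.0665]
tool_rot: [0.702, -0.082, 0.083, -0.702]
force: [0.1, -0.3, -0.5]
finger_gap: 0.421
```

The scene marks centre is (0.594, −0.0163), matching the top estimate (0.5938, −0.017). So I'll target (0.594, −0.0167), correct 3 mm sideways, lower to height, then squeeze in steps.

```bash
python3 -m jog '[[[0,0.1,0.1],0],[[0,0.2,0.2],0],[[0,0.4,0.3],0],[[0,0.6,0.3],0],[[0,0.8,0.3],0],[[0,0.95,0.3],0],[[0,1,0.3],0],[[0,1,0.3],0],[[0,1,0.3],0],[[0,1,0.3],0],[[0,1,0.3],0]]'
python3 -m jog '[[[0,0,0],0],[[0,0,0],0],[[0,0,0],0]]' 3.2
python3 -m jog '[[[0,0,0],0],[[0,0,0],0],[[0,0,0],0]]' 2.8
python3 -m jog '[[[0,0,0],0],[[0,0,0],0],[[0,0,0],0],[[0,0,0],0],[[0,0,0],0],[[0,0,0],0]]' 2.4
python3 - <<'E'
from lev import *
sc=eyes.snapshot("scene");t=eyes.snapshot("top"); p,Rm=st(); S=manip.sense(); print(p,np.degrees(np.arctan2(Rm[1,0],Rm[0,0])),S["finger_gap"]*85.4,S["force"])
cv2.imwrite("pics/s5.png",sc["frame"][:,:,::-1]);cv2.imwrite("pics/t5.png",t["frame"][:,:,::-1])
cv2.imwrite("pics/g5.png",cv2.resize(sc["frame"][225:275,305:371,::-1],(792,600),interpolation=cv2.INTER_CUBIC))
T=lambda x,y,z:p+Rm@[x,-z,y]  # y here along tool z (left)
f=lambda P:((proj(sc,P)-[305,225]+.5)*12-.5).round(0).tolist()
print("tip ends top L,R",f([T(.056,.0075,.0202),T(.056,-.0075,.0202)]),"eye",f([T(-.115,0,.0217)]))
E
```

```text
t: 10.07
tcp_pos: [0.5419, -0.0045, 0.0564]
tool_rot: [0.702, -0.082, 0.083, -0.702]
force: [0.6, -0.5, -0.6]
finger_gap: 0.42
t: 10.32
tcp_pos: [0.5418, -0.0045, 0.0564]
tool_rot: [-0.702, 0.082, -0.083, 0.702]
force: [-0.6, 0.3, -1.2]
finger_gap: 0.377
t: 10.57
tcp_pos: [0.5418, -0.0045, 0.0563]
tool_rot: [0.702, -0.082, 0.083, -0.702]
force: [-0.5, 0.3, 0.1]
finger_gap: 0.328
t: 11.07
tcp_pos: [0.5418, -0.0045, 0.0563]
tool_rot: [0.702, -0.082, 0.082, -0.702]
force: [-0.0, 0.4, -1.2]
finger_gap: 0.282
[ 0.54176968 -0.0044966   0.05630132] -13.394911097574852 24.220948308470717 [0.80646191 0.25008129 0.5740681 ]
tip ends top L,R [[501.0, 251.0], [556.0, 297.0]] eye [[-441.0, 536.0]]
```

View pics/g5.png

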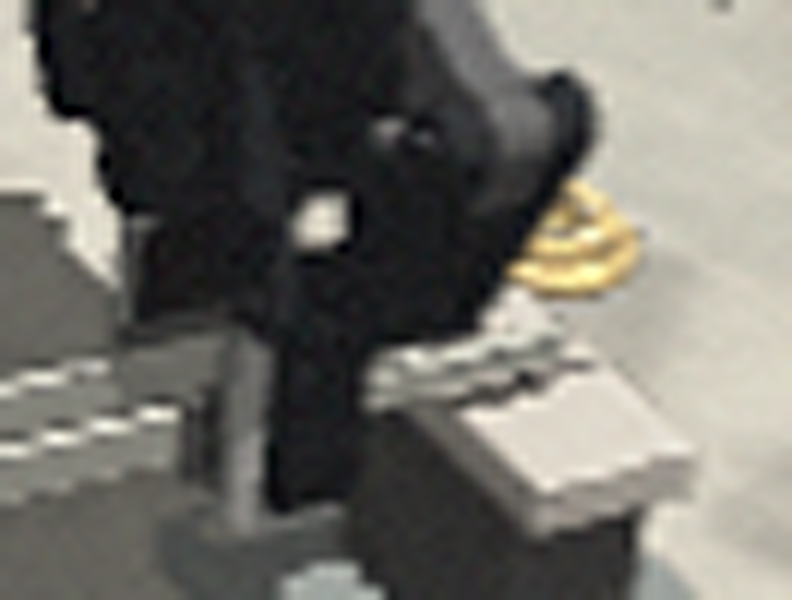

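The right tip end shows at crop ≈(565,340), about 3 px below the prediction. I'll check the whole tweezers for pitch or height error with predicted points marked.

Run:
```python
from lev import *
sc=eyes.snapshot("scene"); p,Rm=st()
T=lambda x,y,z:p+Rm@[x,-z,y]
im=cv2.resize(sc["frame"][235:300,258:358,::-1],None,fx=8,fy=8,interpolation=cv2.INTER_CUBIC)
f=lambda P:((proj(sc,P)-[258,235]+.5)*8-.5)
pts={"tipL":T(.056,.0075,.0202),"tipR":T(.056,-.0075,.0202),"eye":T(-.115,0,.0217),"plateRtop rear":T(-.015,-.012,.0252),"plateRbot rear":T(-.015,-.012,.0092),"fingR tip":T(-.011,-.012,0),"mark":np.array([.594,-.0167,.06])}
for n,P in pts.items():
    q=f(P)[0]; print(n,q.round(0), "d/dx,d/dz per mm", ((f(P+Rm@[.001,0,0])-q)[0]).round(1),((f(P+[0,0,.001])-q)[0]).round(1),((f(P+Rm@[0,0,.001])-q)[0]).round(1)); cv2.circle(im,tuple(int(v) for v in q.round()),3,(0,0,255),1)
cv2.imwrite("pics/g6.png",im)
```

```text
tipL [710.  87.] d/dx,d/dz per mm [ 3.4 -0.9] [ 0.4 -3.5] [-2.4 -2. ]
tipR [747. 118.] d/dx,d/dz per mm [ 3.4 -1. ] [ 0.4 -3.5] [-2.5 -2.1]
eye [ 82. 277.] d/dx,d/dz per mm [ 4.2 -1.2] [ 0.  -3.7] [-1.9 -2.5]
plateRtop rear [503. 182.] d/dx,d/dz per mm [ 3.8 -1.1] [ 0.3 -3.6] [-2.3 -2.3]
plateRbot rear [499. 240.] d/dx,d/dz per mm [ 3.7 -1.1] [ 0.3 -3.6] [-2.3 -2.3]
fingR tip [511. 268.] d/dx,d/dz per mm [ 3.7 -1.1] [ 0.3 -3.5] [-2.3 -2.3]
mark [713. 161.] d/dx,d/dz per mm [ 3.4 -1. ] [ 0.4 -3.4] [-2.4 -2.1]
```

View pics/g6.png

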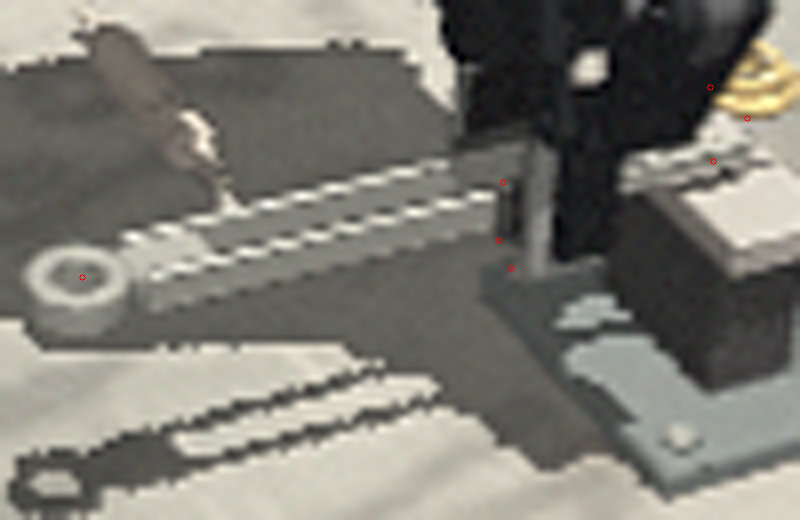

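The eye lands at (78,277) against a predicted (82,277), and the plate matches too, so it is level and at height. The tip is hard to tell from the plate behind it. I'll compare before, now and the difference close up, with the predicted outline.

Run:
```python
from lev import *
sc=eyes.snapshot("scene"); p,Rm=st(); T=lambda x,y,z:p+Rm@[x,-z,y]
k=15;u0,v0=331,242
cr=lambda f:cv2.convertScaleAbs(cv2.resize(f[v0:v0+20,u0:u0+26],None,fx=k,fy=k,interpolation=cv2.INTER_NEAREST),alpha=1.1)
a=cv2.imread("pics/scene0.png"); b=np.ascontiguousarray(sc["frame"][:,:,::-1]); d=cv2.absdiff(a,b)
f=lambda P:((proj(sc,P)-[u0,v0]+.5)*k-.5).round().astype(int)
o=cr(b).copy()
for sgn,c in((1,(0,200,0)),(-1,(0,0,255))):
    for y in(.006,.008): cv2.polylines(o,[f([T(x,sgn*y,.0172+z) for x,z in((.03,.003),(.056,.003),(.056,-.003),(.03,-.003))])],True,c,1)
for y in (-.006,.006):
    e=np.array([np.cos(-.234),np.sin(-.234)]);n=np.array([-e[1],e[0]]); c0=np.array([.594,-.0167])+n*y
    cv2.polylines(o,[f([np.r_[c0-e*.014,.06],np.r_[c0+e*.014,.06]])],False,(255,0,0),1)
cv2.imwrite("pics/g7.png",np.vstack([np.hstack([cr(a),cr(b)]),np.hstack([cr(d),o])]))
```

```text
(no output)
```

View pics/g7.png

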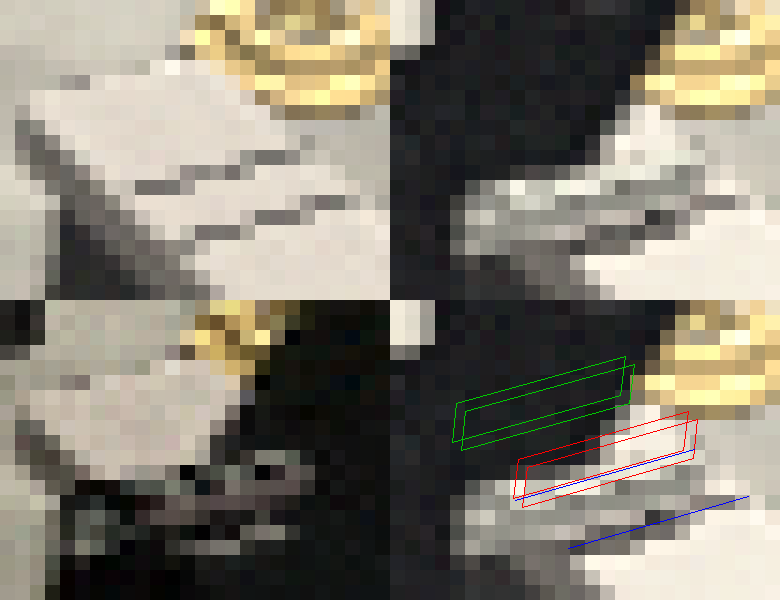

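Between the marks the right tip shows at about (300,150–195) in the panel, roughly 2.5 px below the predicted level outline, while the eye agrees. Possible pitch or sag. I'll quantify it with the arm edges and the earlier frame.

Run:
```python
from lev import *
sc=eyes.snapshot("scene"); p,Rm=st(); print(p,manip.sense()["finger_gap"]*85.4)
T=lambda x,y,z:p+Rm@[x,-z,y]; f=lambda P:((proj(sc,P)-[258,235]+.5)*8-.5).round(0).tolist()
for y in(-.006,-.009,-.011): print("Rarm top g6",y,f([T(x,y,.0222) for x in(-.09,-.05,-.016)]))
print("Rarm bottom",f([T(x,-.009,.0122) for x in(-.09,-.05,-.016)]))
# g3 tip
c,s=np.cos(np.radians(8)),np.sin(np.radians(8)); q=np.array([.5113,.2631,.096])
G=lambda x,y,z:q+[c*x-s*y,s*x+c*y,z]
print("g3 tipR end top/bot pred",((proj(sc,[G(.056,-.0168,.0202),G(.056,-.0168,.0142)])-[165,170]+.5)*[8,7]-.5).round(0).tolist(),"eye",((proj(sc,[G(-.115,0,.0217)])-[165,170]+.5)*[8,7]-.5).round(0).tolist())
# vertical grey profiles through arm (now vs before) 
a=cv2.imread("pics/scene0.png",0).astype(int); b=cv2.cvtColor(sc["frame"],cv2.COLOR_RGB2GRAY).astype(int)
for u in(290,300,310,317): print("arm col",u,"v240..",b[240:275,u].tolist(), "pred top/bot v", [proj(sc,[T(x,-.009,z) for x in[(-.09)]])[0][1].round(1) for z in(.0222,)])
for u in(338,342,346,350,351,352): print("tip col",u,"v246..260 now",b[246:262,u].tolist(),"before",a[246:262,u].tolist())
```

```text
[ 0.5417966  -0.00446251  0.05630209] 24.22722610798681
Rarm top g6 -0.006 [[196.0, 261.0], [355.0, 217.0], [485.0, 180.0]]
Rarm top g6 -0.009 [[203.0, 268.0], [362.0, 224.0], [492.0, 187.0]]
Rarm top g6 -0.011 [[207.0, 273.0], [366.0, 228.0], [496.0, 192.0]]
Rarm bottom [[202.0, 305.0], [360.0, 260.0], [489.0, 223.0]]
g3 tipR end top/bot pred [[710.0, 117.0], [710.0, 133.0]] eye [[184.0, 267.0]]
arm col 290 v240.. [205, 78, 86, 86, 87, 84, 85, 91, 95, 99, 100, 103, 103, 99, 97, 102, 100, 99, 99, 91, 186, 135, 131, 129, 129, 103, 212, 133, 129, 134, 126, 94, 96, 98, 95] pred top/bot v [np.float64(268.1)]
arm col 300 v240.. [121, 87, 95, 98, 101, 99, 105, 106, 102, 96, 98, 103, 103, 100, 97, 97, 94, 94, 226, 105, 132, 127, 140, 201, 99, 133, 132, 130, 83, 98, 98, 97, 95, 95, 100] pred top/bot v [np.float64(268.1)]
arm col 310 v240.. [213, 214, 219, 144, 146, 150, 95, 100, 99, 98, 98, 103, 103, 99, 96, 145, 165, 129, 132, 126, 95, 230, 131, 130, 132, 138, 94, 95, 97, 93, 98, 101, 98, 98, 97] pred top/bot v [np.float64(268.1)]
arm col 317 v240.. [28, 30, 19, 95, 40, 12, 17, 23, 18, 23, 
[... 576 characters left out ...]
174, 97, 97, 223, 218, 213] before [185, 203, 207, 199, 195, 198, 184, 102, 202, 201, 198, 103, 205, 200, 198, 196]
tip col 350 v246..260 now [155, 194, 216, 117, 186, 200, 205, 115, 126, 154, 122, 160, 220, 216, 213, 217] before [137, 177, 200, 104, 174, 180, 127, 200, 199, 185, 106, 204, 205, 199, 199, 201]
tip col 351 v246..260 now [155, 196, 228, 115, 183, 159, 197, 140, 156, 122, 168, 225, 218, 215, 216, 216] before [141, 181, 214, 108, 170, 141, 167, 207, 197, 135, 151, 202, 202, 199, 198, 200]
tip col 352 v246..260 now [155, 200, 236, 131, 185, 181, 173, 185, 210, 119, 221, 219, 217, 215, 219, 215] before [140, 184, 225, 119, 169, 166, 180, 203, 202, 102, 206, 203, 197, 198, 200, 199]
```

The shadow on the plate and the tip together indicate the tip middle is about 9 mm above the plate (13 wanted) and about 2 mm too far right, a slight sag plus calibration error. The fore-aft position fits. I'll raise 3 mm, move left 1.5 mm, and remeasure.

```bash
python3 -m jog '[[[0,-0.05,0.03],0],[[0,-0.12,0.07],0],[[0,-0.2,0.1],0],[[0,-0.26,0.13],0],[[0,-0.3,0.15],0],[[0,-0.3,0.15],0],[[0,-0.3,0.15],0],[[0,-0.3,0.15],0],[[0,-0.3,0.15],0],[[0,-0.3,0.15],0]]'
python3 - <<'E'
from lev import *
p,Rm=st(); print(p,manip.sense()["finger_gap"]*85.4)
a=cv2.imread("pics/scene0.png",0).astype(int); b=np.mean([cv2.cvtColor(eyes.snapshot("scene")["frame"],cv2.COLOR_RGB2GRAY) for _ in range(4)],0).round().astype(int)
print("u 336..354, rows v 246..259; now | before")
for v in range(244,261): print(v,*["%3d"%x for x in b[v,336:355]]," | ",*["%3d"%x for x in a[v,336:355]])
sc=eyes.snapshot("scene"); cv2.imwrite("pics/s8.png",sc["frame"][:,:,::-1])
T=lambda x,y,z:p+Rm@[x,-z,y]
print("pred tipR outer top/bot end, start",proj(sc,[T(x,-.0085,.0172+z) for x in(.056,.035) for z in(.003,-.003)]).round(1).tolist())
E
```

```text
t: 12.15
tcp_pos: [0.5421, -0.003, 0.0593]
tool_rot: [0.702, -0.082, 0.082, -0.702]
force: [0.2, -0.2, -0.6]
finger_gap: 0.286
[ 0.54210807 -0.00300998  0.05927629] 24.3838172562575
u 336..354, rows v 246..259; now | before
244  28  26  26  25  26  29  26  28  26  24  21  45 153 213 176 144 146 228 250  |  189 186 191 191 189 188 182 204 229 179  99 184 230 189 157 130 131 215 241
245  24  24  27  28  30  26  28  27  27  26  22  82 146 193 217 219 225 196 178  |  187 184 187 183 184 183 147 100 175 187 138 105 127 173 202 205 209 180 164
246  28  24  29  27  27  28  28  24  24  20  91 149 136 126 152 154 156 157 145  |  179 180 181 175 165 207 226 201 210 206 185 170 122 115 137 141 140 145 134
247  25  22  27  23  32  30  28  25  19  32 120 205 236 232 194 196 200 237 247  |  134 195 208 202 206 204 199 196 198 207 203 194 222 219 177 181 184 225 240
248  25  28  30  33  32  31  27  20  18  64 147 182 140 180 216 228 236 219 218  |  201 200 199 199 200 200 199 200 196 201 207 186 123 166 200 214 225 204 203
249  28  28  34  28  26  26  23  19  74 171 226 228 219 149 114 114 130 130 
[... 1243 characters left out ...]
  55  55 144 190 158 224 221 219 216 214  |   45  75  95  91 117 174 202 172 102 106 103 151 204 206 204 202 203 198 197
258  41  54  84 104 101  94  82  62 153 229 225 221 218 218 217 217 217 216 216  |   37  47  78  94  86 102 124 120 172 205 205 199 199 196 205 202 197 200 195
259  46  44  55  84 103  96 118 182 222 220 218 217 214 214 214 216 215 216 218  |   37  40  46  75  93  89 110 165 201 203 200 198 195 199 199 199 198 198 204
260  45  44  43  54  83 100  99 119 174 215 217 216 216 214 215 215 216 217 216  |   39  41  36  50  76  96  94 108 156 197 198 202 199 196 199 198 200 201 198
pred tipR outer top/bot end, start [[350.9, 247.9], [350.5, 250.5], [341.7, 250.4], [341.4, 253.1]]
```

Run:
```python
from lev import *
s=eyes.snapshot("top"); sc=eyes.snapshot("scene"); p,Rm=st()
B=lambda x,y:((x-400+.5)/6-.5+330,(y+.5)/6-.5+165)
e=np.array([np.cos(-.234),np.sin(-.234)]);n=np.array([-e[1],e[0]]);c0=np.array([.594,-.0167])
fr=lambda q:np.array([(q[:2]-c0)@e,(q[:2]-c0)@n])*1e3
for z in(0,.01): print("top: gauge shadow left edge on z",z,[fr(onz(s,B(*q),z)).round(1) for q in((468,125),(466,165),(476,185))])
for q in((551,92),(532,176)): print("plate left corner",fr(onz(s,B(*q),.06)).round(1))
# eye shadow in g6 frame (taken at tcp .5418,-.0045,.0563)
pe=np.array([.5418,-.0045,.0563])+Rm@[-.115,-.0172,0]; sh=onz(sc,(258+51/8-.5,235+483/8-.5),0); print("eye->shadow in gauge frame, mm",fr(sh)-fr(pe),"for",pe[2]*1e3)
T=lambda x,y,z:np.r_[c0+e*x+n*y,.06+z]
for L in(.25,.3,.35,.4): print("slope",L,"shadow lines at y=-6: ok")if 0 else None
print("pix of (x=3,y) h: ",[(y,h,proj(sc,[T(.003,y*1e-3,h*1e-3)])[0].round(2).tolist()) for y,h in((-6,0),(-7.25,10),(-8.5,10),(-7.25,16),(-8.5,16))])
```

```text
top: gauge shadow left edge on z 0 [array([12.5, 49.2]), array([-2.2, 46.5]), array([-8.5, 41.2])]
top: gauge shadow left edge on z 0.01 [array([ 9.8, 50.6]), array([-4.8, 47.9]), array([-11. ,  42.6])]
plate left corner [15.1 32.2]
plate left corner [-15.3  31.9]
eye->shadow in gauge frame, mm [ 3.58410168 25.36541019] for 73.50224557065904
pix of (x=3,y) h:  [(-6, 0, [349.74, 255.95]), (-7.25, 10, [350.65, 251.95]), (-8.5, 10, [351.03, 252.28]), (-7.25, 16, [350.97, 249.33]), (-8.5, 16, [351.35, 249.66])]
```

Remeasured: tip middle about 12 mm above the plate (underside about 9 mm), and still about 1 mm right and 0.7 mm short. One last small trim, then average the opening.

```bash
python3 -m jog '[[[0.02,-0.02,0.03],0],[[0.05,-0.04,0.06],0],[[0.07,-0.05,0.1],0],[[0.07,-0.05,0.1],0],[[0.07,-0.05,0.1],0],[[0.07,-0.05,0.1],0],[[0.07,-0.05,0.1],0],[[0.07,-0.05,0.1],0]]'
python3 - <<'E'
from lev import *
g=[];B=[]
for i in range(16):
    f=eyes.snapshot("scene")["frame"]; g.append(manip.sense()["finger_gap"]*85.4); B.append(cv2.cvtColor(f,cv2.COLOR_RGB2GRAY))
p,Rm=st(); print(p,np.mean(g),np.std(g)); b=np.mean(B,0).round().astype(int)
for v in range(249,260): print(v,*["%3d"%x for x in b[v,340:355]])
E
```

```text
t: 13.17
tcp_pos: [0.5431, -0.0022, 0.0598]
tool_rot: [0.702, -0.082, 0.082, -0.702]
force: [0.6, -0.1, -0.7]
finger_gap: 0.285
[ 0.54303713 -0.00221022  0.05980491] 24.271672821600415 0.21224677234666456
249  28  25  23  26 107 194 221 227 218 152 132 136 130 129 116
250  30  43  95 174 232 207 182 218 227 215 223 202 174 180 179
251 175 112 151 188 231 213 220 198 154 125 121 135 162 184 182
252 127 195 223 195 139 102 123 128 126 124 138 176 197 183 182
253 153 130 131 128 128 125 133 156 166 182 220 223 220 201 181
254 127 125 136 162 162 178 225 222 222 221 217 215 221 220 202
255 141 176 226 224 223 222 221 221 220 221 203 146 114 114 165
256 198 226 190  89  91  89  87  75  53  82 118 165 222 219 221
257 131 152  93  82  51  63  90 169 225 225 222 220 219 216 214
258 100  93 105 106 153 229 224 218 216 216 217 216 217 217 216
259 103 100 124 181 221 219 217 216 214 213 213 215 216 216 218
```

The shadow and tip now give: right tip centre about 8 mm right of centre (about 7.5 expected), tip middle about 13 mm above the plate. Opening averages 24.27 mm, a gap of about 12.4 mm. I'll trim the opening slightly and hold.

```bash
python3 -m jog '[[[0,0,0],0],[[0,0,0],0],[[0,0,0],0],[[0,0,0],0],[[0,0,0],0],[[0,0,0],0],[[0,0,0],0],[[0,0,0],0]]' 2.37
python3 - <<'E'
from lev import *
g=[]
for i in range(20): eyes.snapshot("scene"); g.append(manip.sense()["finger_gap"]*85.4)
print(np.mean(g),np.std(g)/20**.5,manip.sense()["t"])
E
```

```text
t: 14.63
tcp_pos: [0.5431, -0.0022, 0.0598]
tool_rot: [0.702, -0.082, 0.082, -0.702]
force: [-0.0, -0.7, -1.1]
finger_gap: 0.278
24.002762425902986 0.048384764177906305 15.6333
```

Opening averages 24.00 mm, so the gap is 12 mm. Hold well over 3 s, check, and sign off.

```bash
R20='[[[0,0,0],0],[[0,0,0],0],[[0,0,0],0],[[0,0,0],0],[[0,0,0],0],[[0,0,0],0],[[0,0,0],0],[[0,0,0],0],[[0,0,0],0],[[0,0,0],0],[[0,0,0],0],[[0,0,0],0],[[0,0,0],0],[[0,0,0],0],[[0,0,0],0],[[0,0,0],0],[[0,0,0],0],[[0,0,0],0],[[0,0,0],0],[[0,0,0],0]]' ; : ; python3 -m jog '[[[0,0,0],0],[[0,0,0],0],[[0,0,0],0],[[0,0,0],0],[[0,0,0],0],[[0,0,0],0],[[0,0,0],0],[[0,0,0],0],[[0,0,0],0],[[0,0,0],0],[[0,0,0],0],[[0,0,0],0],[[0,0,0],0],[[0,0,0],0],[[0,0,0],0],[[0,0,0],0],[[0,0,0],0],[[0,0,0],0],[[0,0,0],0],[[0,0,0],0]]'
python3 -m jog '[[[0,0,0],0],[[0,0,0],0],[[0,0,0],0],[[0,0,0],0],[[0,0,0],0],[[0,0,0],0],[[0,0,0],0],[[0,0,0],0],[[0,0,0],0],[[0,0,0],0],[[0,0,0],0],[[0,0,0],0],[[0,0,0],0],[[0,0,0],0],[[0,0,0],0],[[0,0,0],0],[[0,0,0],0],[[0,0,0],0],[[0,0,0],0],[[0,0,0],0]]'
python3 - <<'E'
from lev import *
from station import workorder
g=[]
for i in range(12): f=eyes.snapshot("scene"); g.append(manip.sense()["finger_gap"]*85.4)
print(np.mean(g),manip.sense()["t"],manip.sense()["force"])
b=cv2.cvtColor(f["frame"],cv2.COLOR_RGB2GRAY)
for v in range(250,259): print(v,*["%3d"%x for x in b[v,340:355]])
print(workorder.sign_off())
E
```

```text
t: 17.3
tcp_pos: [0.543, -0.0022, 0.0598]
tool_rot: [-0.702, 0.082, -0.082, 0.702]
force: [-0.0, -0.7, -1.0]
finger_gap: 0.282
t: 18.97
tcp_pos: [0.543, -0.0022, 0.0598]
tool_rot: [0.702, -0.082, 0.082, -0.702]
force: [0.8, 0.3, -0.4]
finger_gap: 0.282
24.103854019110354 19.5667 [ 0.25433822  0.24477702 -0.39255403]
250  32  47  96 172 215 186 208 220 228 214 218 189 161 179 181
251 199 146 212 197 208 217 221 187 147 125 132 156 182 185 183
252 154 196 224 185 133 105 128 130 124 121 143 184 197 185 182
253 143 111 132 127 127 131 147 161 160 173 217 222 218 199 180
254 125 132 143 160 174 201 223 221 223 222 216 216 222 219 204
255 159 197 223 223 222 224 185 150 223 219 204 146 112 114 166
256 195 226 188  87  86  85  86  78  53  83 119 166 224 217 222
257 132 155  95  83  56  64  91 171 225 223 221 222 218 215 215
258 101  89 106 141 195 227 223 221 216 217 217 218 217 217 215
the job is handed in; nothing more can be done
None
```

I lifted the bare-steel tweezers off the pin, carried them to the gauge block and squeezed them there. They held for about 5 s, and I handed the job in at t ≈ 19.6 s with them still held.

**What the last checks showed:**
- **Gap:** the opening over the plates averaged 24.0–24.1 mm, which means a tip gap of about 12 mm, and it stayed steady. I worked this out from the finger opening, because the left tip was hidden behind the gripper.
- **Height and centring:** the tips' undersides stood about 10 mm above the block, centred to within about 1–1.5 mm. I judged this from the right tip and its shadow in the scene camera only, because the arm blocked the top camera.
- **Direction:** the arms ran along the marks at a yaw of −13.4°.
- **Contact:** the tool force stayed within 1–2 N of zero, so there was no sign of the tips touching the block.

**What disagreed:** the tips first appeared about 4 mm lower and 2–3 mm farther right than the arm's own position predicted. That could be a slight nose-down sag of 1–2° in the grip plus camera calibration error. I corrected the height and side position by about 3.5 mm and 2.5 mm. Any small nose-down tilt could not be corrected, as the moves allow no tilt.

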